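# Clip the probe rods into the rail by length

## Task

Put the four loose probe rods away in the four spring clips of the aluminium rail, in order of length, with the longest in the clip next to the grey control box and the shortest in the clip farthest from it. Lay each rod across the rail with its black grip centred between the clip's two pairs of jaws and press it down until it snaps fully home on both saddles. Leave all four released and at rest.

Things in the scene. Friction and masses are not known exactly. Their poses are not given: they have to be found in the camera images.
- probe_110: probe rod, 110 mm long: round polished steel rod 12 mm thick with a black square grip (18 x 18 mm, 36 mm long) round its middle; loose, lying flat on the mat on a side of its grip. Origin: under the middle of the grip, on its underside (the rod's centre line is 9 mm above it); x runs along the rod, z up. Both ends are alike, either way round will do. Mass about 70 to 115 g.
- probe_140: probe rod, 140 mm long: round polished steel rod 12 mm thick with a black square grip (18 x 18 mm, 36 mm long) round its middle; loose, lying flat on the mat on a side of its grip. Origin: under the middle of the grip, on its underside (the rod's centre line is 9 mm above it); x runs along the rod, z up. Both ends are alike, either way round will do. Mass about 70 to 115 g.
- probe_170: probe rod, 170 mm long: round polished steel rod 12 mm thick with a black square grip (18 x 18 mm, 36 mm long) round its middle; loose, lying flat on the mat on a side of its grip. Origin: under the middle of the grip, on its underside (the rod's centre line is 9 mm above it); x runs along the rod, z up. Both ends are alike, either way round will do. Mass about 70 to 115 g.
- probe_200: probe rod, 200 mm long: round polished steel rod 12 mm thick with a black square grip (18 x 18 mm, 36 mm long) round its middle; loose, lying flat on the mat on a side of its grip. Origin: under the middle of the grip, on its underside (the rod's centre line is 9 mm above it); x runs along the rod, z up. Both ends are alike, either way round will do. Mass about 70 to 115 g.
- clip_a: fixed clip on the rail, one of four alike, in any order: black foot (100 x 34 x 6 mm) with two white saddles at x = -36 and +36 mm (tops 22 mm above the origin), each between two steel spring jaws 10 mm wide, flared upwards to 46 mm. Origin: under the foot's centre, 12 mm above the mat; x across the rail (the rod's line), y along the rail, z up. Home: rod origin 19 mm above the clip's.
- clip_b: fixed clip on the rail, one of four alike, in any order: black foot (100 x 34 x 6 mm) with two white saddles at x = -36 and +36 mm (tops 22 mm above the origin), each between two steel spring jaws 10 mm wide, flared upwards to 46 mm. Origin: under the foot's centre, 12 mm above the mat; x across the rail (the rod's line), y along the rail, z up. A push of about 5 N snaps a rod home.
- clip_c: fixed clip on the rail, one of four alike, in any order: black foot (100 x 34 x 6 mm) with two white saddles at x = -36 and +36 mm (tops 22 mm above the origin), each between two steel spring jaws 10 mm wide, flared upwards to 46 mm. Origin: under the foot's centre, 12 mm above the mat; x across the rail (the rod's line), y along the rail, z up. Mouths catch a rod 4 mm off sideways.
- clip_d: fixed clip on the rail, one of four alike, in any order: black foot (100 x 34 x 6 mm) with two white saddles at x = -36 and +36 mm (tops 22 mm above the origin), each between two steel spring jaws 10 mm wide, flared upwards to 46 mm. Origin: under the foot's centre, 12 mm above the mat; x across the rail (the rod's line), y along the rail, z up. Clips stand 64 to 80 mm apart.
- end_box: grey box with a black round knob on top, fixed on one end of the rail (either end): 60 mm along x, 36 mm along y (along the rail), 42 mm high plus a 12 mm knob. Origin: centre of its underside, 12 mm above the mat. The nearest clip's centre is about 82 mm away. The rail's other end has only a flat black plate.
Mind the look-alikes: they are no part of the job. Leave any pink or turquoise look-alike of the probe_200 alone.

How it is judged:
At the end, for the whole second after the job is handed in: All four rods clipped in order of length, longest next to the control box: each rod's middle within 12 mm of its clip's middle, along the clip to 0.12 rad, level to 0.07 rad, seated (origin 15 to 23 mm above the clip's origin; home is 19), released and still (horizontal distance between probe_200 and end_box between 0.056 and 0.108 m and ((horizontal distance between probe_200 and clip_a below 0.012 m and z of probe_200 in the frame of clip_a between 0.015 and 0.023 m and angle between the x axis of probe_200 and the x axis of clip_a, either way round below 0.12 rad) or (horizontal distance between probe_200 and clip_b below 0.012 m and z of probe_200 in the frame of clip_b between 0.015 and 0.023 m and angle between the x axis of probe_200 and the x axis of clip_b, either way round below 0.12 rad) or (horizontal distance between probe_200 and clip_c below 0.012 m and z of probe_200 in the frame of clip_c between 0.015 and 0.023 m and angle between the x axis of probe_200 and the x axis of clip_c, either way round below 0.12 rad) or (horizontal distance between probe_200 and clip_d below 0.012 m and z of probe_200 in the frame of clip_d between 0.015 and 0.023 m and angle between the x axis of probe_200 and the x axis of clip_d, either way round below 0.12 rad)) and angle between probe_200's own x axis and vertical between 1.5 and 1.64 rad and linear speed of each of probe_200, probe_170, probe_140, probe_110 below 0.02 m/s and horizontal distance between probe_170 and end_box between 0.128 and 0.18 m and ((horizontal distance between probe_170 and clip_a below 0.012 m and z of probe_170 in the frame of clip_a between 0.015 and 0.023 m and angle between the x axis of probe_170 and the x axis of clip_a, either way round below 0.12 rad) or (horizontal distance between probe_170 and clip_b below 0.012 m and z of probe_170 in the frame of clip_b between 0.015 and 0.023 m and angle between the x axis of probe_170 and the x axis of clip_b, either way round below 0.12 rad) or (horizontal distance between probe_170 and clip_c below 0.012 m and z of probe_170 in the frame of clip_c between 0.015 and 0.023 m and angle between the x axis of probe_170 and the x axis of clip_c, either way round below 0.12 rad) or (horizontal distance between probe_170 and clip_d below 0.012 m and z of probe_170 in the frame of clip_d between 0.015 and 0.023 m and angle between the x axis of probe_170 and the x axis of clip_d, either way round below 0.12 rad)) and angle between probe_170's own x axis and vertical between 1.5 and 1.64 rad and horizontal distance between probe_140 and end_box between 0.2 and 0.252 m and ((horizontal distance between probe_140 and clip_a below 0.012 m and z of probe_140 in the frame of clip_a between 0.015 and 0.023 m and angle between the x axis of probe_140 and the x axis of clip_a, either way round below 0.12 rad) or (horizontal distance between probe_140 and clip_b below 0.012 m and z of probe_140 in the frame of clip_b between 0.015 and 0.023 m and angle between the x axis of probe_140 and the x axis of clip_b, either way round below 0.12 rad) or (horizontal distance between probe_140 and clip_c below 0.012 m and z of probe_140 in the frame of clip_c between 0.015 and 0.023 m and angle between the x axis of probe_140 and the x axis of clip_c, either way round below 0.12 rad) or (horizontal distance between probe_140 and clip_d below 0.012 m and z of probe_140 in the frame of clip_d between 0.015 and 0.023 m and angle between the x axis of probe_140 and the x axis of clip_d, either way round below 0.12 rad)) and angle between probe_140's own x axis and vertical between 1.5 and 1.64 rad and horizontal distance between probe_110 and end_box between 0.272 and 0.324 m and ((horizontal distance between probe_110 and clip_a below 0.012 m and z of probe_110 in the frame of clip_a between 0.015 and 0.023 m and angle between the x axis of probe_110 and the x axis of clip_a, either way round below 0.12 rad) or (horizontal distance between probe_110 and clip_b below 0.012 m and z of probe_110 in the frame of clip_b between 0.015 and 0.023 m and angle between the x axis of probe_110 and the x axis of clip_b, either way round below 0.12 rad) or (horizontal distance between probe_110 and clip_c below 0.012 m and z of probe_110 in the frame of clip_c between 0.015 and 0.023 m and angle between the x axis of probe_110 and the x axis of clip_c, either way round below 0.12 rad) or (horizontal distance between probe_110 and clip_d below 0.012 m and z of probe_110 in the frame of clip_d between 0.015 and 0.023 m and angle between the x axis of probe_110 and the x axis of clip_d, either way round below 0.12 rad)) and angle between probe_110's own x axis and vertical between 1.5 and 1.64 rad); the robot touches nothing.
It also fails if it takes over 109 s, if anything falls off the work surface, if the arm or the gripper's body presses on something with over 40 N, if the wrist force passes 120 N, or if a joint passes its speed limit or range.

## Robot

A 7-joint arm with a two-finger parallel gripper is mounted at the origin on the work surface. World frame = base frame: x ahead of the robot, y to its left, z up, the work surface at z = 0. Lengths are in m, angles in rad, forces in N, time in s.
With the tool pointing down it reaches from about 0.4 to 0.875 m from the base axis. Payload 4.4 kg.
Tool frame: the origin (TCP) lies at the very end of the fingers, on their centre line; the grasp point (between the pads) lies 19 mm behind it; y points along the fingers, x is the direction in which the jaws open and shut, and the axes are right-handed (so a half turn about y gives the same grasp; the last joint's range is limited). The gripper opens to 85 mm and grips with 20 to 120 N. Pads are 22 mm wide; open, the fingers measure 114 mm over their backs; the gripper's body (76 mm by 85 mm) begins 54 mm behind the grasp point. The pads swing forward as they close: fully open they stand 13 mm farther back than shut.
Start: joints at [1.062, 0.628, 0.038, 1.517, -0.027, 0.996, -0.02], TCP at [0.279, -0.587, 0.231] pointing down, gripper open.
Joint ranges: [-3.06, 3.06], [-0.37, 2.12], [-1.25, 1.32], [0.18, 2.47], [-1.1, 4.24], [0.23, 1.98], [-2.94, 2.94]. Speed limits (rad/s): [2.57, 2.57, 3.14, 3.14, 3.14, 3.14, 3.14].

## Interface

Orientations are given as a unit quaternion [w, x, y, z].
In Python, from plant import monitor, optics, ticket gives the robot as it stands.
- The arm moves only by the shell command python3 -m pendant 'ROWS' [OPENING]. ROWS is JSON, a list of rows, each a list of 4 numbers: the shift along the tool's x, y, z scaled (see below), then the turn about the tool's y scaled (see below). In form: [[x, y, z, roll], ...]. A call has 1 to 12 rows; each row is the pose to reach, as a shift and turn from the pose commanded when the call began, along the tool's axes at that moment; what a row does not reach only later rows make up. The controller multiplies each number of a shift by 0.15 m and each number of a turn by 90 degrees. A row lasts 1/8 s, in which the tool goes at most 62.5 mm and 10.7 degrees, less where a joint would pass 70% of its speed; a pose out of reach is approached as far as the arm can. A call with a number of a shift or a turn outside -1 to 1 is refused whole. A call with a gripper value outside its range is refused whole. OPENING is the opening in per cent of the stroke, from 0 (shut) to 100 (fully open), set as the call begins (- or left out, the last holds). The fingers move at their own pace and stop on an object; the grip force is fixed at half the most. Time passes only in rows, so rows that repeat a pose let the fingers close. It gives the time, the measured TCP pose, the force and the opening at its end, in the units of the state.
- monitor.observe(): the state, without advancing time (a new reading comes with each control period).
- optics.camera(name): name is "scene" or "top" or "wrist"; returns the picture (480x640x3 uint8, red, green, blue); there is no depth.
- optics.camera_model(name): a dict with "vertical_fov" (degrees; the focal length in pixels is half the picture's height over the tangent of half this angle, whatever the lens; pixels are square), "cx", "cy" (the principal point, pixels), "rvec" (rotation vector, rad) and "tvec" (3), from world to camera coordinates, as OpenCV has them; the wrist camera has in their place "T_tool_cam" (4x4, takes a point from camera to tool coordinates, whose origin is the TCP and whose axes are the tool frame's). Camera axes: x right, y down, z forward; pixel columns grow to the right and rows downward; lengths in m; the calibration is good to about 2 mm. A picture is of the moment at which its call begins: read the wrist's pose just before it. camera_model takes no time and is no camera call.
- ticket.hand_in(): hands the job in, once; it reports no verdict.
The state is a dict: "clock": time; "q": joint angles; "joint_vel": joint speeds; "tau": joint torques, N m; "position": TCP position; "eef_rot": TCP orientation; "contact_force": force on the tool from outside, world axes, zero at the start; "moment": the same for the moment, N m; "grip_width": opening from 0.0 (shut) to 1.0 (fully open).
Only numpy, scipy, OpenCV 4.12 (cv2) and the standard library are available. Lean on these libraries where they do the work, as an engineer would, in place of code of your own. Each camera call takes 0.05 s, during which the arm holds its last target.

## Working session

There is one attempt and no reset: what is moved stays moved. The work goes in short steps, Python scripts to look and compute and a shell command to move; the robot and the scene stay as the last step left them, time stands still between calls to the robot, and variables do not carry over. Pictures are saved under pics/ and viewed, and the job is handed in when it is done.

```bash
ls; mkdir -p pics
python3 - <<'E'
from plant import monitor, optics
import cv2
print(monitor.observe())
for n in ["scene","top","wrist"]:
    print(n,optics.camera_model(n))
    cv2.imwrite(f"pics/{n}0.png",cv2.cvtColor(optics.camera(n),cv2.COLOR_RGB2BGR))
E
```

```text
pics
{'clock': 0.0, 'q': array([ 1.0621941 ,  0.62931255,  0.03841545,  1.51837356, -0.02700113,
        0.99632434, -0.01994872]), 'joint_vel': array([-6.96714188e-05, -7.19827515e-04,  1.02070030e-03,  4.01537155e-04,
        8.09842983e-04,  1.14411508e-04, -5.86209657e-04]), 'tau': array([ 2.48869592e-04, -5.63411880e+01,  1.22626193e+00, -1.93443114e+01,
        1.10197012e-02,  1.05005069e-02,  6.85685407e-06]), 'position': array([ 0.27827609, -0.58671809,  0.2304086 ]), 'eef_rot': array([ 0.59796418, -0.59724996,  0.37854459, -0.37740603]), 'contact_force': array([-0.31609958,  0.36705536,  0.25243869]), 'moment': array([ 0.00901773,  0.03001837, -0.01584286]), 'grip_width': 0.9995661955618577}
scene {'vertical_fov': 56.92551313450055, 'cx': 314.8432810760588, 'cy': 242.08423021203447, 'rvec': array([ 2.17627185,  0.54886129, -0.28593379]), 'tvec': array([-0.42932635, -0.0504482 ,  1.38453026])}
top {'vertical_fov': 53.565470775222515, 'cx': 309.09555124279933, 'cy': 237.1400769341037, 'rvec': array([ 2.1653043 , -2.19471209,  0.10264928]), 'tvec': array([0.05632255, 0.46927013, 1.05497577])}
wrist {'vertical_fov': 63.32259547269609, 'cx': 319.65784451140235, 'cy': 242.0454208143325, 'T_tool_cam': array([[ 9.99999804e-01, -6.07811698e-04,  1.53059748e-04,
         1.23909768e-04],
       [-3.31591139e-04, -3.05790561e-01,  9.52098746e-01,
        -1.43436132e-01],
       [-5.31892529e-04, -9.52098610e-01, -3.05790702e-01,
         7.83666191e-02],
       [ 0.00000000e+00,  0.00000000e+00,  0.00000000e+00,
         1.00000000e+00]])}
```

View pics/top0.png

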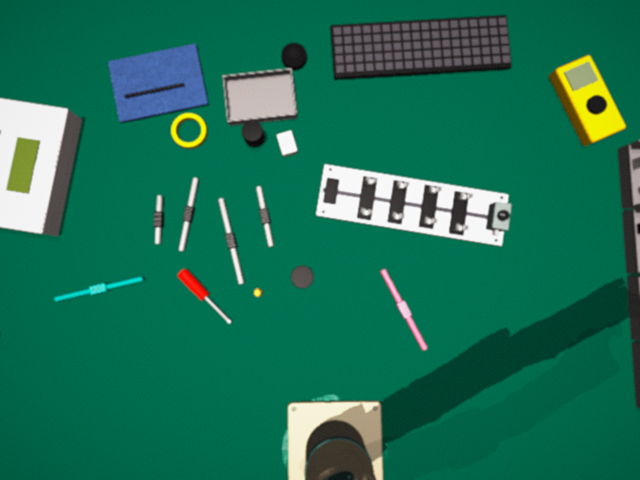

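View pics/scene0.png

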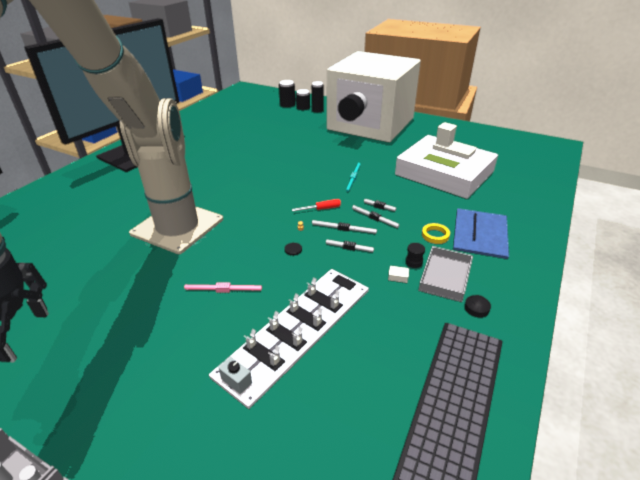

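View pics/wrist0.png

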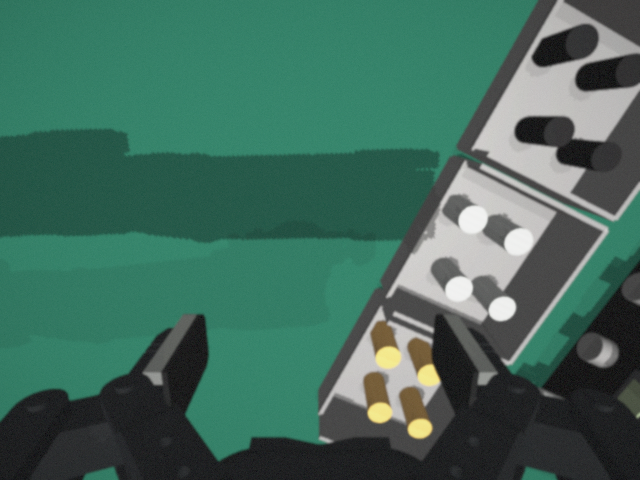

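The top view shows four steel rods: px (158,219), (188,214), (231,240) and (264,216). The rail runs from the black plate at (331,191) to the box at (500,215). The pink and turquoise decoys are separate from these. Next I measure.

```bash
cat > h.py <<'E'
import numpy as np, cv2
from plant import monitor, optics
from scipy.spatial.transform import Rotation as R
def cam(name,st=None):
    m=optics.camera_model(name); f=240/np.tan(np.radians(m["vertical_fov"])/2)
    K=np.array([[f,0,m["cx"]],[0,f,m["cy"]],[0,0,1]])
    if "rvec" in m:
        Rm=cv2.Rodrigues(m["rvec"])[0]; t=m["tvec"]
        return K,Rm.T,-Rm.T@t      # cam->world rot, centre
    T=m["T_tool_cam"]; w,x,y,z=st["eef_rot"]; Rt=R.from_quat([x,y,z,w]).as_matrix()
    return K,Rt@T[:3,:3],Rt@T[:3,3]+st["position"]
def ray(c,uv,z):
    K,Rw,C=c; d=Rw@np.linalg.solve(K,[uv[0],uv[1],1.]); return C+d*(z-C[2])/d[2]
def proj(c,p):
    K,Rw,C=c; q=K@(Rw.T@(np.asarray(p)-C)); return q[:2]/q[2]
def snap(name,fn=None):
    st=monitor.observe(); im=cv2.cvtColor(optics.camera(name),cv2.COLOR_RGB2BGR)
    if fn: cv2.imwrite("pics/"+fn,im)
    return im,cam(name,st),st
def tool(st):
    w,x,y,z=st["eef_rot"]; return R.from_quat([x,y,z,w]).as_matrix()
E
python3 - <<'E'
from h import *
im=cv2.imread("pics/top0.png"); c=cam("top")
hsv=cv2.cvtColor(im,cv2.COLOR_BGR2HSV)
m=((hsv[...,1]<120)).astype(np.uint8); m[:,:140]=0;m[:170]=0;m[290:]=0;m[:,285:]=0
n,l,s,ce=cv2.connectedComponentsWithStats(m)
for i in range(1,n):
    if s[i,4]<80: continue
    pts=np.argwhere(l==i)[:,::-1].astype(np.float32)
    r=cv2.minAreaRect(pts); b=cv2.boxPoints(r)
    e=sorted([(np.linalg.norm(b[j]-b[(j+1)%4]),(b[j]+b[(j+1)%4])/2) for j in range(4)],key=lambda t:t[0])
    a,d=[ray(c,x[1],.009) for x in e[:2]]
    mu=pts.mean(0); 
    print(s[i,4],np.round(ce[i],1),"len",np.linalg.norm(a-d).round(4),"mid",((a+d)/2).round(4),"ang",np.degrees(np.arctan2(*(d-a)[[1,0]])).round(1),"cent",ray(c,ce[i],.009).round(4))
cv2.imwrite("pics/topz.png",cv2.resize(im[150:260,300:530],None,fx=3.4,fy=3.4,interpolation=cv2.INTER_CUBIC))
cv2.imwrite("pics/topr.png",cv2.resize(im[165:295,140:290],None,fx=4,fy=4,interpolation=cv2.INTER_CUBIC))
E
```

```text
572 [187.9 214.1] len 0.1746 mid [0.5284 0.3272 0.009 ] ang 169.2 cent [0.5277 0.3268 0.009 ]
464 [264.3 216. ] len 0.1461 mid [0.5215 0.152  0.009 ] ang 10.9 cent [0.5209 0.152  0.009 ]
395 [158.  219.5] len 0.1153 mid [0.5175 0.3962 0.009 ] ang -179.2 cent [0.5161 0.3951 0.009 ]
664 [230.6 240.8] len 0.2055 mid [0.4664 0.2295 0.009 ] ang -166.0 cent [0.4651 0.229  0.009 ]
```

View pics/topz.png

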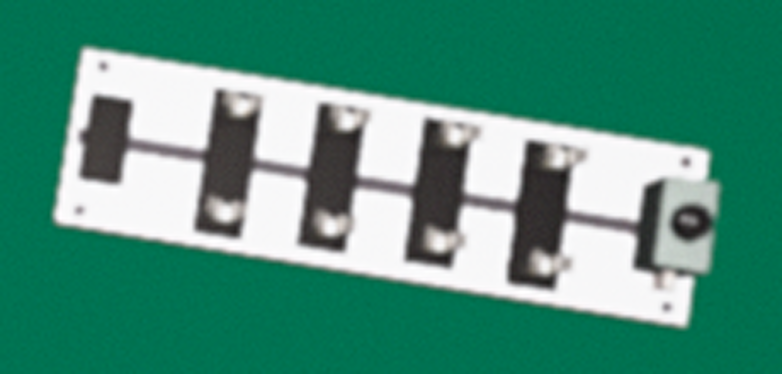

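View pics/topr.png

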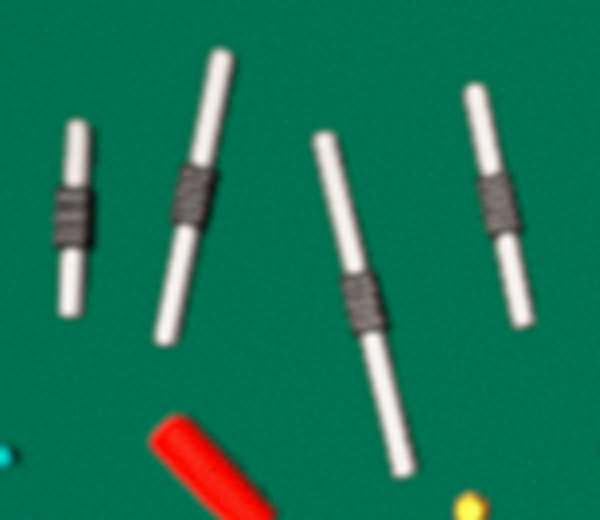

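Run:
```python
from h import *
im=cv2.imread("pics/top0.png"); c=cam("top"); st=monitor.observe()
print(tool(st).round(3))
hsv=cv2.cvtColor(im,cv2.COLOR_BGR2HSV)
roi=np.zeros(im.shape[:2],np.uint8); roi[155:255,305:520]=1
rail=((hsv[...,1]<110)).astype(np.uint8)*roi
n,l,s,ce=cv2.connectedComponentsWithStats(rail); i=1+s[1:,4].argmax()
pts=np.argwhere(l==i)[:,::-1].astype(np.float32)
b=cv2.boxPoints(cv2.minAreaRect(pts)); print("rail corners",[ray(c,p,.012)[:2].round(4) for p in b])
d=((hsv[...,2]<110)&(l==i)).astype(np.uint8); d=cv2.morphologyEx(d,cv2.MORPH_OPEN,np.ones((4,4),np.uint8))
n,l,s,ce=cv2.connectedComponentsWithStats(d)
for i in range(1,n):
    if s[i,4]<60: continue
    pts=np.argwhere(l==i)[:,::-1].astype(np.float32); r=cv2.minAreaRect(pts); b=cv2.boxPoints(r)
    P=[ray(c,p,.018) for p in b]
    print(s[i,4],ce[i].round(1),ray(c,r[0],.018).round(4), np.linalg.norm(P[0]-P[1]).round(4),np.linalg.norm(P[1]-P[2]).round(4), np.degrees(np.arctan2(*(P[1]-P[0])[[1,0]])).round(1))
```

```text
[[ 0.428 -0.001  0.904]
 [-0.904  0.001  0.428]
 [-0.001 -1.    -0.   ]]
rail corners [array([0.5195, 0.0376]), array([0.6436, 0.0155]), array([ 0.5646, -0.4237]), array([ 0.4418, -0.3973])]
264 [331.8 191.5] [ 0.5742 -0.0038  0.018 ] 0.0275 0.0532 -90.7
326 [367.8 196.4] [ 0.5637 -0.0855  0.018 ] 0.062 0.0312 -8.4
343 [398.3 200.2] [ 0.5549 -0.1552  0.018 ] 0.0645 0.0328 -6.8
421 [428.7 206.5] [ 0.5349 -0.2249  0.018 ] 0.0939 0.033 -7.1
418 [458.7 212.9] [ 0.5199 -0.2937  0.018 ] 0.0941 0.0311 -8.9
128 [491.2 217.1] [ 0.511  -0.3652  0.018 ] 0.0572 0.0129 -10.7
```

```bash
cat >> h.py <<'E'
def plan(p,ang,st=None):
    st=st or monitor.observe(); T=tool(st)
    d=T.T@(np.asarray(p)-st["position"])/0.15
    a=np.degrees(np.arctan2(T[1,0],T[0,0])); t=-((ang-a+90)%180-90)
    print("pos",st["position"].round(4),"jaw",a.round(2),"shift",d.round(4),"turn",(t/90).round(4),"F",st["contact_force"].round(1),"grip",round(st["grip_width"],3),"t",round(st["clock"],2))
E
python3 - <<'E'
from h import *
plan([.54,-.19,.30],-100)
E
```

```text
pos [ 0.2783 -0.5869  0.2306] jaw -64.63 shift [-1.6438 -0.4603  2.7099] turn 0.393 F [ 0.2 -0.6  0.7] grip 1.003 t 0.15
```

```bash
python3 -m pendant '[[-0.55,-0.15,0.9,0],[-0.55,-0.15,0.9,0],[-0.55,-0.15,0.9,0]]' 50; python3 -m pendant '[[-0.55,-0.15,0.9,0],[-0.55,-0.15,0.9,0],[-0.55,-0.15,0.9,0]]' ; python3 -m pendant '[[-0.55,-0.15,0.9,0.39],[-0.55,-0.15,0.9,0.39],[-0.55,-0.15,0.9,0.39],[-0.55,-0.15,0.9,0.39],[-0.55,-0.15,0.9,0.39]]'
python3 - <<'E'
from h import *
plan([.54,-.19,.30],-100)
snap("wrist","w1.png")
E
```

```text
clock: 0.52
position: [0.3676, -0.4515, 0.254]
eef_rot: [0.599, -0.598, 0.377, -0.377]
contact_force: [-0.8, -0.5, -0.2]
grip_width: 0.496
clock: 0.9
position: [0.4539, -0.3189, 0.2766]
eef_rot: [0.599, -0.598, 0.377, -0.377]
contact_force: [-0.2, 0.0, -0.2]
grip_width: 0.497
clock: 1.52
position: [0.5384, -0.1897, 0.2985]
eef_rot: [0.456, -0.456, 0.54, -0.54]
contact_force: [-0.3, -0.4, 0.6]
grip_width: 0.503
pos [ 0.5384 -0.1897  0.2985] jaw -99.64 shift [ 0.0001 -0.0097  0.0111] turn 0.0041 F [-0.3 -0.4  0.6] grip 0.503 t 1.52
```

View pics/w1.png

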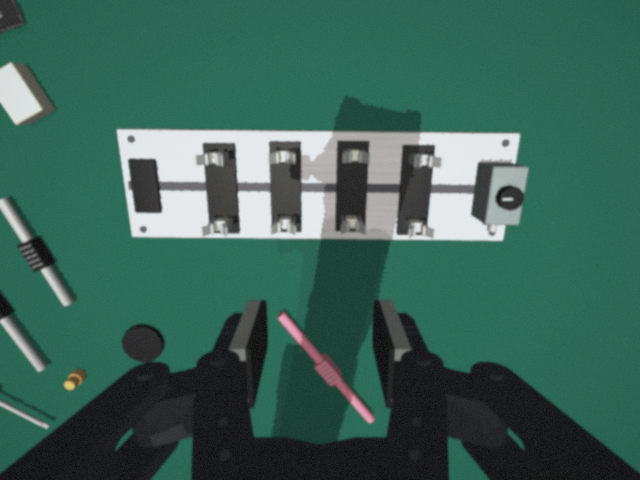

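Run:
```python
from h import *
im=cv2.imread("pics/w1.png")
cv2.imwrite("pics/w1z.png",cv2.resize(im[125:250,190:450],None,fx=3,fy=3,interpolation=cv2.INTER_CUBIC))
```

```text
(no output)
```

View pics/w1z.png

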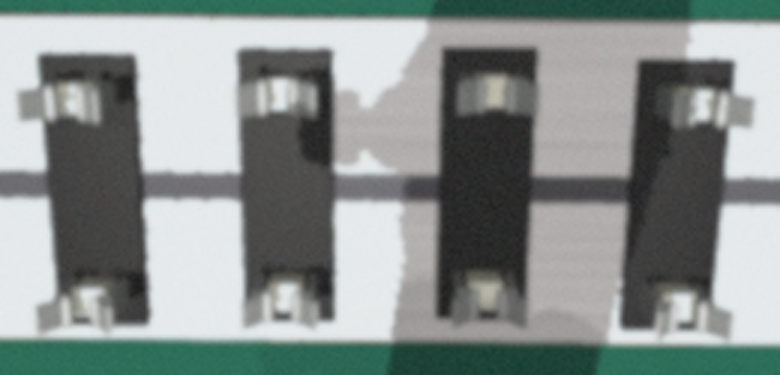

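Run:
```python
from h import *
st=monitor.observe(); c=cam("wrist",st)
Z=[[(39,56),(134,54),(58,323),(148,322)],[(238,50),(332,50),(246,321),(334,320)],[(443,48),(537,48),(437,318),(525,320)],[(638,62),(735,62),(622,327),(713,328)]]
C=[]
for q in Z:
    P=[ray(c,(190+x/3-.33,125+y/3-.33),.018)[:2] for x,y in q]
    m=np.mean(P,0); t=(P[0]+P[1]-P[2]-P[3])/2; w=(P[1]-P[0]+P[3]-P[2])/2
    C.append(m); print(m.round(4),"len",np.linalg.norm(t).round(4),"w",np.linalg.norm(w).round(4),"ang",np.degrees(np.arctan2(t[1],t[0])).round(2))
print(np.linalg.norm(np.diff(C,axis=0),axis=1).round(4))
for n,q in (("slot",[(135,186),(500,188)]),("top",[(117,129),(519,134)]),("bot",[(131,237),(503,240)])):
    a,b=[ray(c,p,.012)[:2] for p in q]; d=b-a; print(n,np.linalg.norm(d).round(4),np.degrees(np.arctan2(d[1],d[0])).round(2)+90)
t=cam("top")
for m in C: print(proj(t,[*m,.018]).round(1))
```

```text
[ 0.5592 -0.0848] len 0.0983 w 0.0338 ang -10.63
[ 0.5485 -0.1544] len 0.0992 w 0.0332 ang -10.2
[ 0.537  -0.2257] len 0.0993 w 0.0332 ang -10.16
[ 0.5212 -0.2941] len 0.0979 w 0.0344 ang -9.46
[0.0704 0.0722 0.0703]
slot 0.4052 -10.030000000000001
top 0.4275 -10.39
bot 0.4305 -10.200000000000003
[367.5 197.6]
[398.1 201.8]
[429.4 206.4]
[459.6 212.9]
```

Run:
```python
from h import *
plan([.50,.25,.30],-90)
```

```text
pos [ 0.5381 -0.1903  0.2986] jaw -99.68 shift [-2.8511 -0.0101 -0.7437] turn -0.1075 F [ 0.9 -0.6 -0.4] grip 0.505 t 1.57
```

```bash
python3 -m pendant '[[-0.95,0,-0.25,0],[-0.95,0,-0.25,0],[-0.95,0,-0.25,0]]'>/dev/null; python3 -m pendant '[[-0.95,0,-0.25,0],[-0.95,0,-0.25,0],[-0.95,0,-0.25,0]]' >/dev/null; python3 -m pendant '[[-0.95,0,-0.25,-0.11],[-0.95,0,-0.25,-0.11],[-0.95,0,-0.25,-0.11],[-0.95,0,-0.25,-0.11]]'
python3 - <<'E'
from h import *
snap("wrist","w2.png")
E
```

```text
clock: 2.82
position: [0.4994, 0.2514, 0.2985]
eef_rot: [-0.501, 0.502, -0.499, 0.498]
contact_force: [0.2, -1.4, 0.2]
grip_width: 0.503
```

View pics/w2.png

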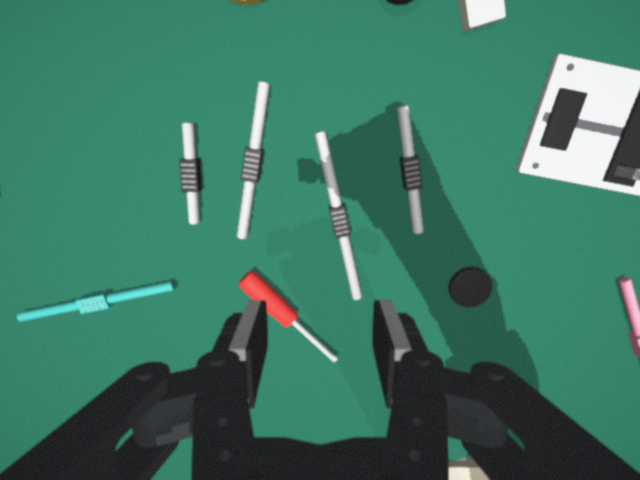

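Run:
```python
from h import *
im=cv2.imread("pics/w2.png"); c=cam("wrist",monitor.observe())
hsv=cv2.cvtColor(im,cv2.COLOR_BGR2HSV)
m=(hsv[...,1]<90).astype(np.uint8); m[:70]=0;m[302:]=0;m[:,:170]=0;m[:,440:]=0
n,l,s,ce=cv2.connectedComponentsWithStats(m)
for i in range(1,n):
    if s[i,4]<150: continue
    pts=np.argwhere(l==i)[:,::-1].astype(np.float32)
    r=cv2.minAreaRect(pts); b=cv2.boxPoints(r)
    e=sorted([(np.linalg.norm(b[j]-b[(j+1)%4]),(b[j]+b[(j+1)%4])/2) for j in range(4)],key=lambda t:t[0])
    a,d=[ray(c,x[1],.009) for x in e[:2]]
    if a[0]>d[0]: a,d=d,a
    print(np.round(ce[i],1),"w",round(min(r[1]),1),"len",np.linalg.norm(a-d).round(4),"mid",((a+d)/2).round(4),"ang",np.degrees(np.arctan2(*(d-a)[[1,0]])).round(1),"cent",ray(c,ce[i],.009).round(4))
for g in [(190,175),(252,164),(340,221),(411,172)]: print(ray(c,g,.018).round(4))
plan([.516,.152,.30],-79)
```

```text
[252.4 158.8] w 18.4 len 0.1741 mid [0.5281 0.3238 0.009 ] ang -10.5 cent [0.5346 0.3223 0.009 ]
[410.3 168.9] w 18.8 len 0.1443 mid [0.5199 0.1476 0.009 ] ang 11.8 cent [0.5241 0.1489 0.009 ]
[190.2 172.4] w 19.8 len 0.1128 mid [0.5168 0.3921 0.009 ] ang -2.1 cent [0.5196 0.3917 0.009 ]
[338. 214.] w 16.3 len 0.2054 mid [0.4643 0.2257 0.009 ] ang 13.2 cent [0.4729 0.2277 0.009 ]
[0.5181 0.3893 0.018 ]
[0.53   0.3215 0.018 ]
[0.467  0.2258 0.018 ]
[0.5219 0.15   0.018 ]
pos [0.4999 0.2492 0.2985] jaw -89.82 shift [ 0.6482 -0.0092  0.1053] turn -0.1202 F [-0.8 -0.9  0.4] grip 0.498 t 2.88
```

Run:
```python
from h import *
plan([.465,.228,.15],-76.5)
```

```text
pos [0.4999 0.2492 0.2985] jaw -89.82 shift [ 0.1393  0.9904 -0.2327] turn -0.148 F [-0.8 -0.9  0.4] grip 0.498 t 2.88
```

```bash
python3 -m pendant '[[0.14,0.99,-0.233,-0.148],[0.14,0.99,-0.233,-0.148],[0.14,0.99,-0.233,-0.148],[0.14,0.99,-0.233,-0.148],[0.14,0.99,-0.233,-0.148]]'
python3 - <<'E'
from h import *
plan([.465,.228,.006],-76.5)
snap("wrist","w3.png")
E
```

```text
clock: 3.5
position: [0.4668, 0.2285, 0.1517]
eef_rot: [0.556, -0.554, 0.438, -0.439]
contact_force: [-0.0, 0.7, 0.1]
grip_width: 0.502
pos [0.4668 0.2285 0.1517] jaw -76.62 shift [ 6.000e-04  9.711e-01 -1.520e-02] turn -0.0014 F [-0.   0.7  0.1] grip 0.502 t 3.5
```

View pics/w3.png

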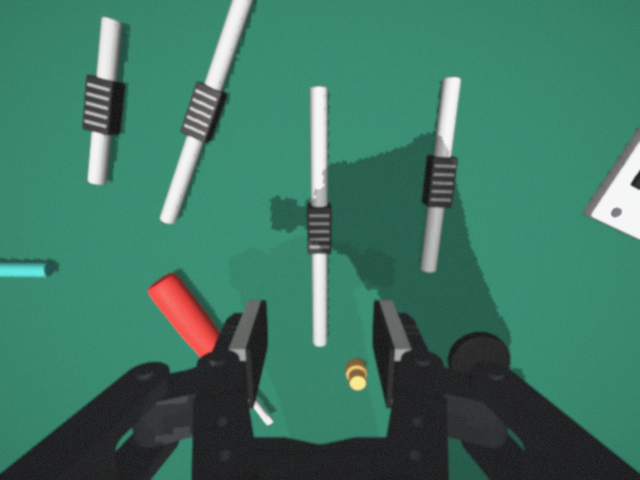

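```bash
python3 - <<'E'
from h import *
c=cam("wrist",monitor.observe()); print(ray(c,(319,229),.018).round(4), ray(c,(101,105),.018), ray(c,(203,111),.018), ray(c,(440,181),.018))
for a,b in [((109,18),(96,184)),((242,-5),(168,221)),((319,88),(320,346)),((453,79),(429,271))]:
    p,q=[ray(c,x,.009) for x in (a,b)]; print(np.linalg.norm(p-q).round(4),((p+q)/2).round(4),np.degrees(np.arctan2(*(p-q)[[1,0]])).round(1))
E
python3 -m pendant '[[0,0.7,-0.01,0],[0,0.7,-0.01,0],[0,0.97,-0.01,0],[0,0.97,-0.01,0],[0,0.97,-0.01,0]]'
python3 -m pendant '[[0,0,0,0],[0,0,0,0],[0,0,0,0],[0,0,0,0]]' 0
python3 -m pendant '[[0,-0.4,0,0],[0,-0.9,0,0],[0,-0.9,0,0],[0,-0.9,0,0]]'
python3 - <<'E'
from h import *
snap("wrist","w4.png")
plan([.5212,-.2941,.15],-100.2)
E
```

```text
[0.4668 0.2294 0.018 ] [0.51718224 0.39228583 0.018     ] [0.52927134 0.32489002 0.018     ] [0.52135271 0.15368893 0.018     ]
0.1121 [0.5158 0.3962 0.009 ] -0.8
0.1636 [0.5244 0.3275 0.009 ] -10.1
0.203 [0.4635 0.2282 0.009 ] 13.6
0.1408 [0.5199 0.1503 0.009 ] 11.6
clock: 4.18
position: [0.4651, 0.2294, 0.0066]
eef_rot: [0.556, -0.554, 0.437, -0.438]
contact_force: [0.7, 0.2, 0.9]
grip_width: 0.502
clock: 4.68
position: [0.4649, 0.2294, 0.007]
eef_rot: [0.556, -0.554, 0.437, -0.438]
contact_force: [-0.3, -0.4, 8.8]
grip_width: 0.194
clock: 5.18
position: [0.4639, 0.229, 0.1411]
eef_rot: [0.556, -0.554, 0.437, -0.438]
contact_force: [-0.8, -0.2, -1.9]
grip_width: 0.191
pos [0.463  0.2285 0.1398] jaw -76.51 shift [ 3.4782 -0.0678 -0.4355] turn 0.2632 F [-0.7 -0.3 -1.3] grip 0.192 t 5.22
```

View pics/w4.png

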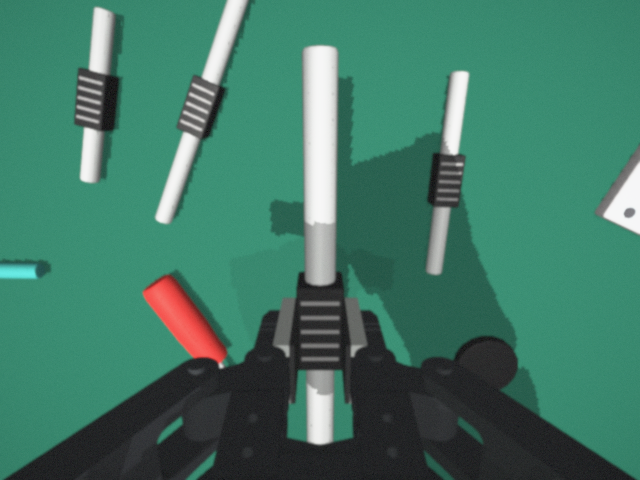

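```bash
python3 -m pendant '[[0.87,-0.02,-0.11,0.13],[0.87,-0.02,-0.11,0.13],[0.87,-0.02,-0.11,0.13]]'>/dev/null;python3 - <<'E'
from h import *
plan([.5212,-.2941,.15],-100.2)
E
```

```text
pos [0.4767 0.0917 0.1411] jaw -88.72 shift [ 2.5785 -0.0501  0.239 ] turn 0.1276 F [-0.1  0.4 -1.7] grip 0.189 t 5.6
```

```bash
python3 -m pendant '[[0.86,-0.02,0.08,0],[0.86,-0.02,0.08,0],[0.86,-0.02,0.08,0]]'>/dev/null; python3 -m pendant '[[0.86,-0.02,0.08,0],[0.86,-0.02,0.08,0],[0.86,-0.02,0.08,0]]'>/dev/null; python3 -m pendant '[[0.86,-0.01,0.08,0.128],[0.86,-0.01,0.08,0.128],[0.86,-0.01,0.08,0.128],[0.86,-0.01,0.08,0.128],[0.86,-0.01,0.08,0.128]]';python3 - <<'E'
from h import *
plan([.5212,-.2941,.10],-100.2)
snap("wrist","w5.png")
E
```

```text
clock: 6.98
position: [0.5262, -0.2843, 0.1496]
eef_rot: [0.457, -0.457, 0.541, -0.539]
contact_force: [-0.5, 0.6, -1.1]
grip_width: 0.193
pos [ 0.5262 -0.2843  0.1496] jaw -99.52 shift [ 0.0705  0.3303 -0.0215] turn 0.0075 F [-0.5  0.6 -1.1] grip 0.193 t 6.97
```

View pics/w5.png

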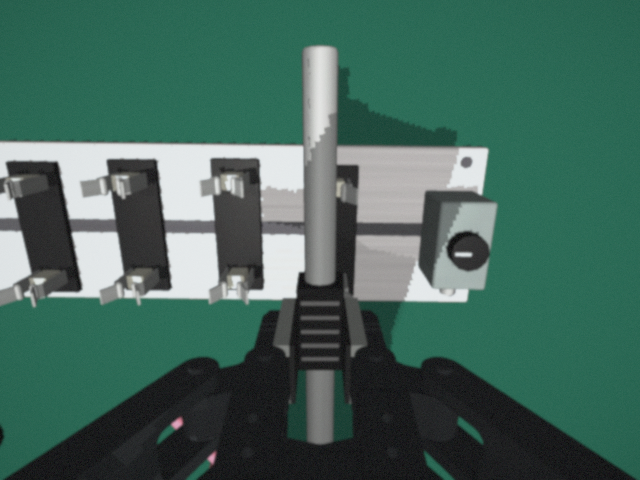

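```bash
python3 - <<'E'
from h import *
st=monitor.observe(); c=cam("wrist",st)
for q in ([(211,160),(257,159),(216,290),(263,290)],[(108,161),(155,160),(124,292),(171,291)],[(8,163),(54,162),(33,292),(80,291)]):
    P=[ray(c,x,.018)[:2] for x in q]; t=(P[0]+P[1]-P[2]-P[3])/2
    print(np.mean(P,0).round(4),np.linalg.norm(t).round(4),np.degrees(np.arctan2(t[1],t[0])).round(2))
E
python3 -m pendant '[[0.07,0.33,-0.02,0.0075],[0.07,0.33,-0.02,0.0075],[0.07,0.33,-0.02,0.0075],[0.07,0.33,-0.02,0.0075]]';python3 - <<'E'
from h import *
plan([.5212,-.2941,.036],-100.2)
snap("wrist","w6.png"); snap("scene","s6.png")
im=cv2.imread("pics/s6.png"); cv2.imwrite("pics/s6z.png",cv2.resize(im[240:420,180:400],None,fx=3,fy=3))
E
```

```text
[ 0.537  -0.2247] 0.0994 -10.97
[ 0.5478 -0.1541] 0.1 -10.95
[ 0.5588 -0.0844] 0.0987 -11.11
clock: 7.52
position: [0.5227, -0.2973, 0.1026]
eef_rot: [-0.453, 0.452, -0.542, 0.544]
contact_force: [0.1, -0.3, -1.9]
grip_width: 0.193
pos [ 0.5227 -0.2973  0.1026] jaw -100.35 shift [-0.0194  0.444  -0.015 ] turn -0.0016 F [ 0.1 -0.3 -1.9] grip 0.193 t 7.53
```

View pics/w6.png

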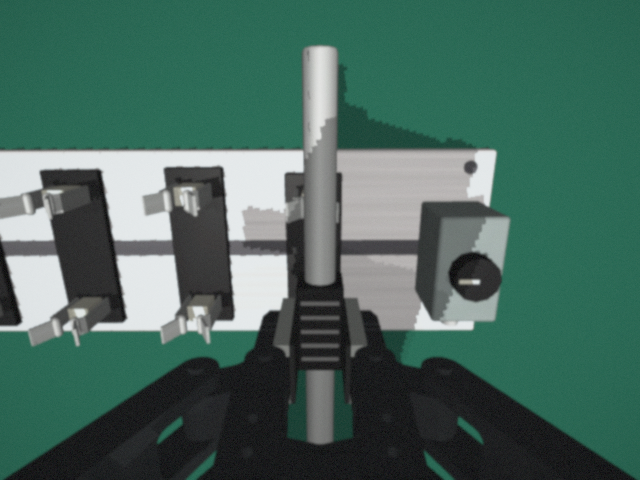

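View pics/s6z.png

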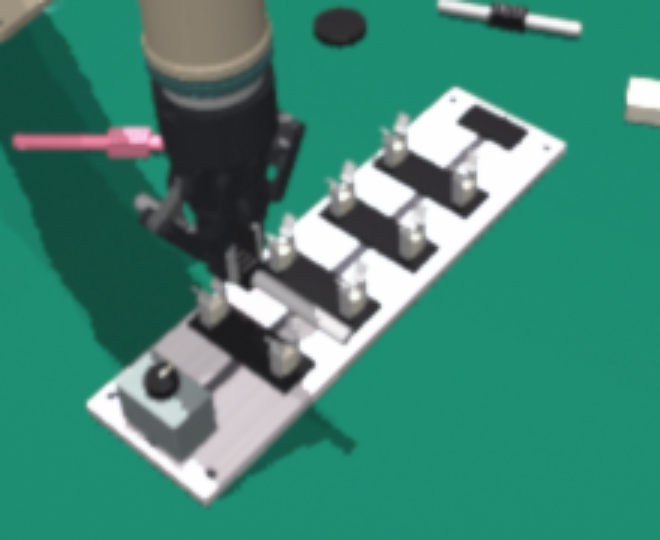

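```bash
python3 -m pendant '[[-0.021,0.1,-0.015,0],[-0.021,0.2,-0.015,0],[-0.021,0.27,-0.015,0]]'; python3 -m pendant '[[0,0.05,0,0],[0,0.1,0,0],[0,0.15,0,0],[0,0.17,0,0],[0,0.17,0,0]]'
python3 - <<'E'
from h import *
plan([.5212,-.2941,.036],-100.2)
snap("wrist","w7.png")
im,_,_=snap("scene"); cv2.imwrite("pics/s7z.png",cv2.resize(im[240:420,180:400],None,fx=3,fy=3))
E
```

```text
clock: 8.0
position: [0.5188, -0.2935, 0.0587]
eef_rot: [0.452, -0.453, 0.544, -0.543]
contact_force: [-0.1, -0.0, -1.1]
grip_width: 0.189
clock: 8.62
position: [0.5201, -0.2936, 0.0376]
eef_rot: [-0.453, 0.452, -0.543, 0.543]
contact_force: [-4.2, 4.9, 24.0]
grip_width: 0.187
pos [ 0.5201 -0.2936  0.0376] jaw -100.4 shift [0.0017 0.0109 0.0079] turn -0.0022 F [-4.2  4.9 24. ] grip 0.187 t 8.62
```

View pics/w7.png

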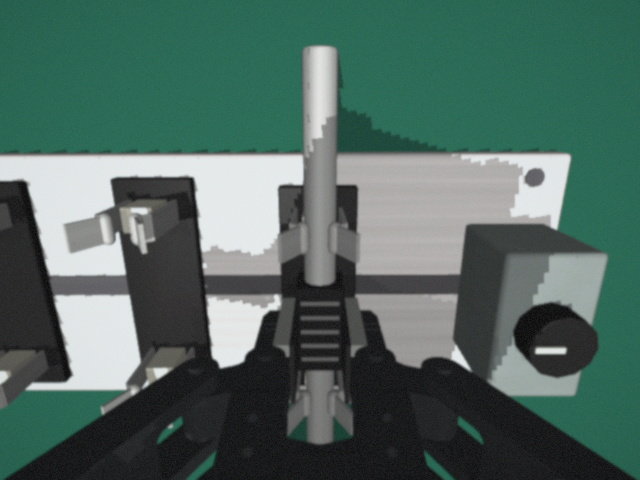

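View pics/s7z.png

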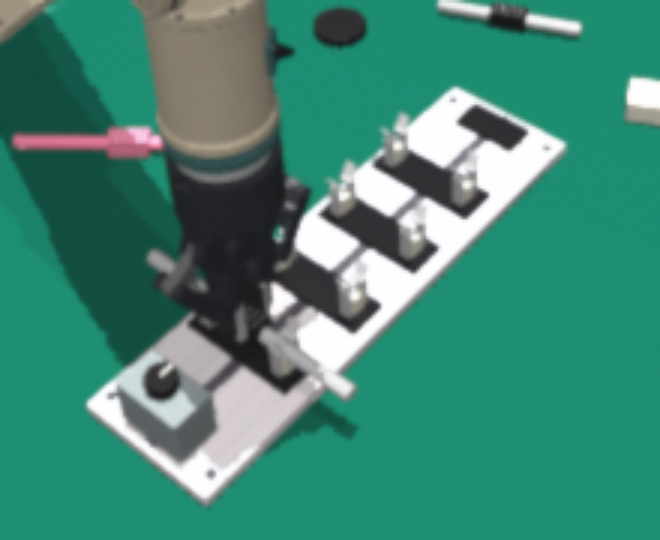

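```bash
python3 -m pendant '[[0,-0.01,0,0],[0,-0.01,0,0],[0,-0.01,0,0]]' 45; python3 -m pendant '[[0,-0.2,0,0],[0,-0.6,0,0],[0,-0.9,0,0],[0,-0.9,0,0],[0,-0.9,0,0]]'
python3 - <<'E'
from h import *
snap("wrist","w8.png")
plan([.528,.326,.15],-100.7)
E
```

```text
clock: 9.1
position: [0.5193, -0.2943, 0.0358]
eef_rot: [0.452, -0.453, 0.543, -0.543]
contact_force: [0.0, 0.5, 1.0]
grip_width: 0.448
clock: 9.72
position: [0.5189, -0.2938, 0.1705]
eef_rot: [0.452, -0.453, 0.544, -0.543]
contact_force: [0.3, 0.0, -0.2]
grip_width: 0.451
pos [ 0.5186 -0.2936  0.1699] jaw -100.41 shift [-4.0737  0.1375 -0.6839] turn 0.0032 F [ 0.4  0.5 -0.7] grip 0.455 t 9.78
```

View pics/w8.png

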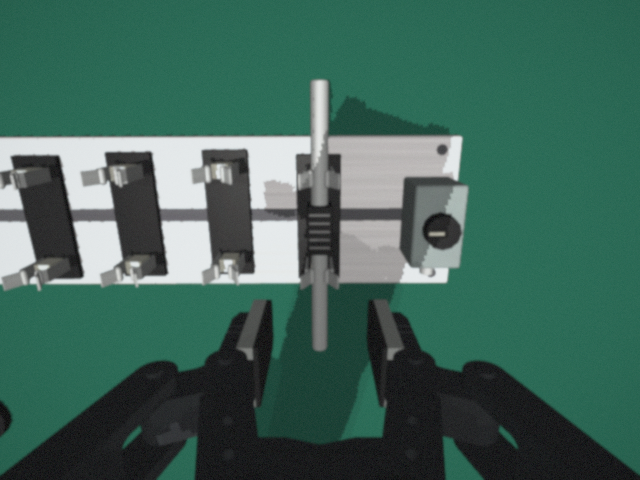

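```bash
python3 - <<'E'
from h import *
c=cam("wrist",monitor.observe()); p,q=[ray(c,x,.040) for x in ((319.5,81),(320,350))]; print(np.linalg.norm(p-q).round(4),((p+q)/2).round(4),np.degrees(np.arctan2(*(p-q)[[1,0]])).round(1)); print(ray(c,(319.5,231),.049).round(4))
E
for i in 1 2 3 4; do python3 -m pendant '[[-0.82,0,-0.137,0],[-0.82,0,-0.137,0],[-0.82,0,-0.137,0]]'|sed -n 2p; done
python3 - <<'E'
from h import *
plan([.528,.326,.15],-100.7)
E
```

```text
0.2021 [ 0.518  -0.2935  0.04  ] -10.3
[ 0.52   -0.2937  0.049 ]
position: [0.521, -0.1621, 0.1695]
position: [0.523, -0.0386, 0.1699]
position: [0.525, 0.0854, 0.1701]
position: [0.527, 0.2095, 0.1701]
pos [0.527  0.2095 0.1701] jaw -99.98 shift [-0.7656  0.1359 -0.1276] turn 0.008 F [-0.3 -0.3  0.5] grip 0.449 t 11.28
```

```bash
python3 -m pendant '[[-0.77,0.14,-0.128,0.006],[-0.77,0.14,-0.128,0.006],[-0.77,0.14,-0.128,0.006],[-0.77,0.14,-0.128,0.006],[-0.77,0.14,-0.128,0.006]]'
python3 - <<'E'
from h import *
plan([.528,.326,.006],-100.7)
snap("wrist","w9.png")
E
```

```text
clock: 11.9
position: [0.5307, 0.3184, 0.1502]
eef_rot: [-0.449, 0.449, -0.546, 0.547]
contact_force: [-0.2, -0.0, 0.2]
grip_width: 0.449
pos [0.5307 0.3184 0.1502] jaw -101.17 shift [-0.0479  0.9613 -0.0277] turn -0.0052 F [-0.2 -0.   0.2] grip 0.449 t 11.9
```

View pics/w9.png

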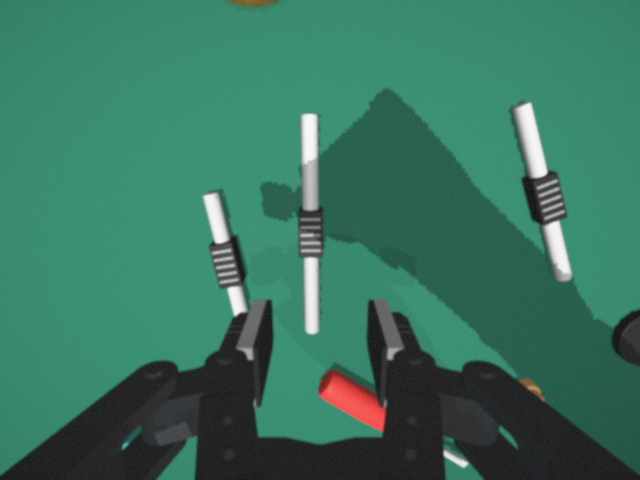

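```bash
python3 -m pendant '[[-0.045,0.6,-0.02,-0.005],[-0.045,0.6,-0.02,-0.005],[-0.045,0.6,-0.02,-0.005],[-0.045,0.96,-0.02,-0.005],[-0.045,0.96,-0.02,-0.005],[-0.045,0.96,-0.02,-0.005]]'
python3 -m pendant '[[0,0,0,0],[0,0,0,0],[0,0,0,0],[0,0,0,0]]' 0
python3 -m pendant '[[0,-0.4,0,0],[0,-0.9,0,0],[0,-0.9,0,0],[0,-0.9,0,0]]'
python3 - <<'E'
from h import *
snap("wrist","w10.png")
plan([.537,-.2252,.15],-100.4)
E
```

```text
clock: 12.7
position: [0.5295, 0.3292, 0.0086]
eef_rot: [-0.453, 0.451, -0.544, 0.544]
contact_force: [0.7, -0.1, 0.3]
grip_width: 0.449
clock: 13.2
position: [0.5296, 0.3296, 0.0092]
eef_rot: [-0.454, 0.451, -0.543, 0.544]
contact_force: [-0.1, -1.2, 6.3]
grip_width: 0.187
clock: 13.7
position: [0.5284, 0.3294, 0.1431]
eef_rot: [-0.453, 0.451, -0.544, 0.544]
contact_force: [0.0, -0.0, -2.4]
grip_width: 0.189
pos [0.5274 0.3288 0.1413] jaw -100.49 shift [ 3.6198 -0.0576  0.7355] turn -0.001 F [-0.3  0.1 -1.8] grip 0.186 t 13.75
```

View pics/w10.png

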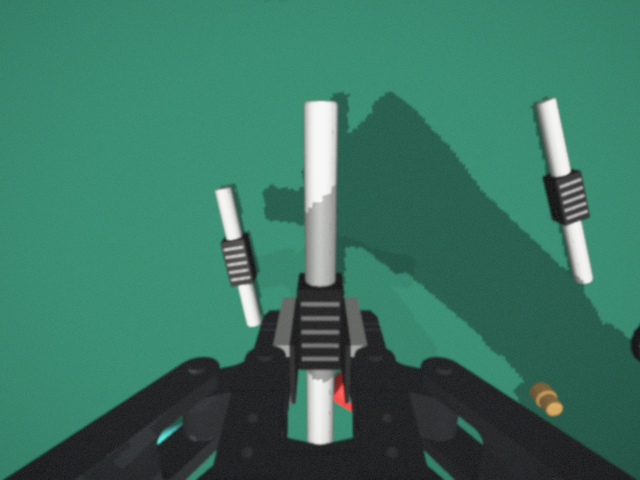

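```bash
for i in 1 2 3; do python3 -m pendant '[[0.905,-0.015,0.184,0],[0.905,-0.015,0.184,0],[0.905,-0.015,0.184,0]]'|sed -n 2p; done
python3 - <<'E'
from h import *
plan([.537,-.2252,.10],-100.4)
E
```

```text
position: [0.529, 0.1838, 0.1416]
position: [0.5315, 0.0467, 0.1444]
position: [0.5342, -0.091, 0.1469]
pos [ 0.5342 -0.091   0.1469] jaw -100.85 shift [0.8748 0.3141 0.1872] turn -0.005 F [ 0.5  0.5 -1.9] grip 0.191 t 14.88
```

```bash
python3 -m pendant '[[0.875,0,0.187,-0.005],[0.875,0,0.187,-0.005],[0.875,0,0.187,-0.005],[0.875,0.31,0.187,-0.005],[0.875,0.31,0.187,-0.005],[0.875,0.31,0.187,-0.005]]'
python3 - <<'E'
from h import *
plan([.537,-.2252,.037],-100.4)
snap("wrist","w11.png")
E
```

```text
clock: 15.62
position: [0.5395, -0.219, 0.1019]
eef_rot: [0.455, -0.455, 0.542, -0.541]
contact_force: [0.9, -0.0, -0.6]
grip_width: 0.192
pos [ 0.5395 -0.219   0.1019] jaw -99.92 shift [ 0.0443  0.4323 -0.0092] turn 0.0053 F [ 0.9 -0.  -0.6] grip 0.192 t 15.62
```

View pics/w11.png

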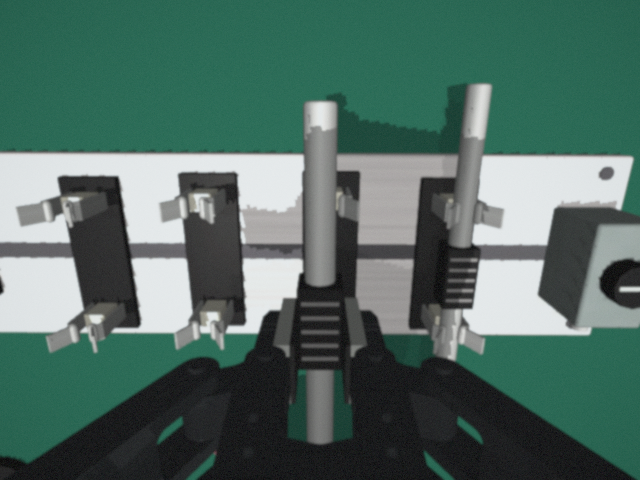

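```bash
python3 -m pendant '[[0.044,0,-0.01,0.005],[0.044,0.1,-0.01,0.005],[0.044,0.2,-0.01,0.005],[0.044,0.26,-0.01,0.005],[0.044,0.26,-0.01,0.005]]'
python3 - <<'E'
from h import *
plan([.537,-.2252,.037],-100.4)
E
```

```text
clock: 16.3
position: [0.5354, -0.2265, 0.0613]
eef_rot: [0.452, -0.453, 0.544, -0.543]
contact_force: [-0.0, 0.3, -1.5]
grip_width: 0.188
pos [ 0.5354 -0.2265  0.0613] jaw -100.49 shift [-0.0102  0.1619  0.0096] turn -0.001 F [-0.   0.3 -1.5] grip 0.188 t 16.3
```

```bash
python3 -m pendant '[[-0.008,0.05,0.01,0],[-0.008,0.1,0.01,0],[-0.008,0.14,0.01,0],[-0.008,0.16,0.01,0],[-0.008,0.16,0.01,0]]'
python3 - <<'E'
from h import *
plan([.537,-.2252,.037],-100.4)
snap("wrist","w12.png")
E
```

```text
clock: 16.92
position: [0.538, -0.2255, 0.0399]
eef_rot: [0.452, -0.452, 0.544, -0.544]
contact_force: [-2.7, 3.3, 13.7]
grip_width: 0.191
pos [ 0.538  -0.2255  0.0399] jaw -100.48 shift [-0.0004  0.0195 -0.0068] turn -0.0009 F [-2.7  3.3 13.7] grip 0.191 t 16.93
```

View pics/w12.png

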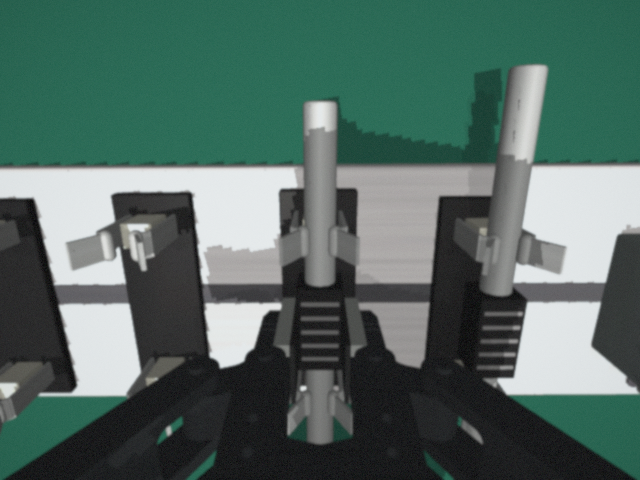

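```bash
python3 -m pendant '[[0,0.02,0,0],[0,0.02,0,0]]'; python3 -m pendant '[[0,-0.01,0,0],[0,-0.01,0,0],[0,-0.01,0,0]]' 45; python3 -m pendant '[[0,-0.2,0,0],[0,-0.6,0,0],[0,-0.9,0,0],[0,-0.9,0,0],[0,-0.9,0,0]]'
python3 - <<'E'
from h import *
snap("wrist","w13.png")
plan([.52,.151,.15],-79)
E
```

```text
clock: 17.23
position: [0.5381, -0.2255, 0.0397]
eef_rot: [-0.453, 0.452, -0.543, 0.544]
contact_force: [-8.0, 5.8, 36.7]
grip_width: 0.187
clock: 17.6
position: [0.5375, -0.2262, 0.0366]
eef_rot: [0.452, -0.452, 0.544, -0.544]
contact_force: [0.1, -0.3, -0.7]
grip_width: 0.449
clock: 18.23
position: [0.5371, -0.2259, 0.1712]
eef_rot: [0.452, -0.452, 0.544, -0.543]
contact_force: [-0.5, 0.3, 0.4]
grip_width: 0.451
pos [ 0.5368 -0.2257  0.1706] jaw -100.5 shift [-2.4486  0.1401 -0.567 ] turn -0.2389 F [-0.6  0.1 -0.5] grip 0.449 t 18.27
```

View pics/w13.png

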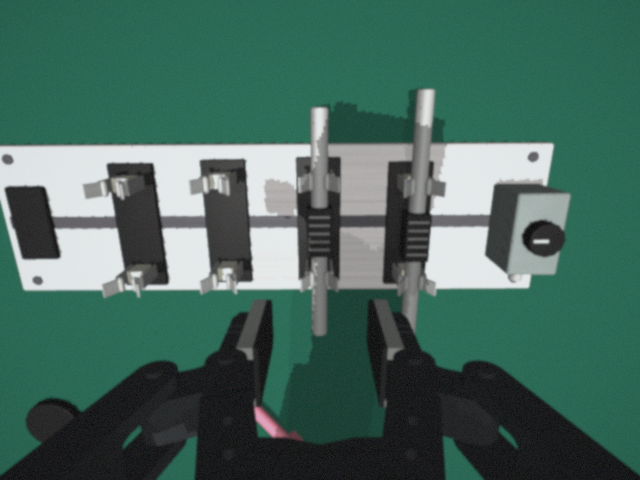

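Both rods are seated. Next is the 140 rod.

```bash
for i in 1 2; do python3 -m pendant '[[-0.82,0,-0.19,0],[-0.82,0,-0.19,0],[-0.82,0,-0.19,0]]'|sed -n 2p; done
python3 - <<'E'
from h import *
plan([.52,.151,.15],-79)
E
```

```text
position: [0.5311, -0.0928, 0.1703]
position: [0.5255, 0.0323, 0.1706]
pos [0.5255 0.0323 0.1706] jaw -99.95 shift [-0.7728  0.1398 -0.1726] turn -0.2328 F [-1.  -1.   0.7] grip 0.453 t 19.02
```

```bash
python3 -m pendant '[[-0.77,0.14,-0.172,-0.235],[-0.77,0.14,-0.172,-0.235],[-0.77,0.14,-0.172,-0.235],[-0.77,0.14,-0.172,-0.235],[-0.77,0.14,-0.172,-0.235],[-0.77,0.14,-0.172,-0.235]]'
python3 - <<'E'
from h import *
plan([.52,.151,.006],-79)
snap("wrist","w14.png")
E
```

```text
clock: 19.77
position: [0.5226, 0.1428, 0.1511]
eef_rot: [-0.543, 0.544, -0.452, 0.452]
contact_force: [0.1, -0.2, -0.5]
grip_width: 0.448
pos [0.5226 0.1428 0.1511] jaw -79.5 shift [-0.0575  0.9674 -0.0073] turn -0.0056 F [ 0.1 -0.2 -0.5] grip 0.448 t 19.77
```

View pics/w14.png

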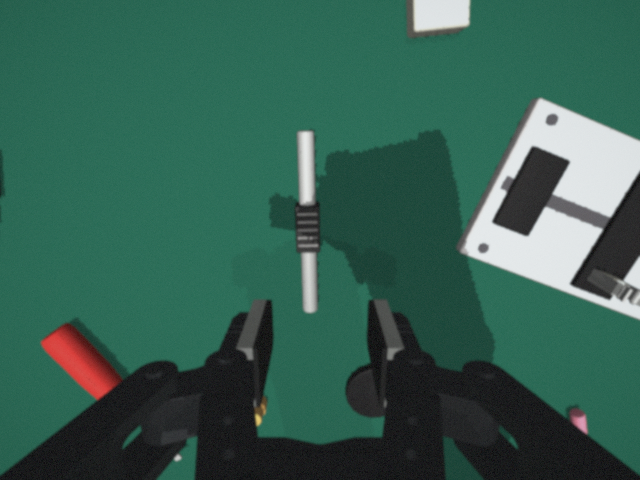

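```bash
python3 -m pendant '[[-0.056,0.6,-0.01,-0.013],[-0.056,0.6,-0.01,-0.013],[-0.056,0.6,-0.01,-0.013],[-0.056,0.97,-0.01,-0.013],[-0.056,0.97,-0.01,-0.013],[-0.056,0.97,-0.01,-0.013]]'
python3 -m pendant '[[0,0,0,0],[0,0,0,0],[0,0,0,0],[0,0,0,0]]' 0
python3 -m pendant '[[0,-0.4,0,0],[0,-0.9,0,0],[0,-0.9,0,0],[0,-0.9,0,0]]'
python3 - <<'E'
from h import *
snap("wrist","w15.png")
plan([.5483,-.1542,.14],-100.4)
E
```

```text
clock: 20.58
position: [0.5206, 0.1526, 0.0077]
eef_rot: [0.549, -0.548, 0.445, -0.447]
contact_force: [0.4, -0.1, 0.1]
grip_width: 0.451
clock: 21.08
position: [0.5211, 0.1529, 0.0085]
eef_rot: [0.55, -0.547, 0.445, -0.447]
contact_force: [0.1, -1.2, 7.6]
grip_width: 0.19
clock: 21.58
position: [0.5199, 0.1526, 0.1424]
eef_rot: [0.55, -0.548, 0.445, -0.447]
contact_force: [-0.0, 0.0, -1.7]
grip_width: 0.189
pos [0.5189 0.1523 0.1409] jaw -78.18 shift [ 2.0399  0.0059 -0.2267] turn 0.2469 F [-0.2  0.6 -1.5] grip 0.184 t 21.62
```

View pics/w15.png

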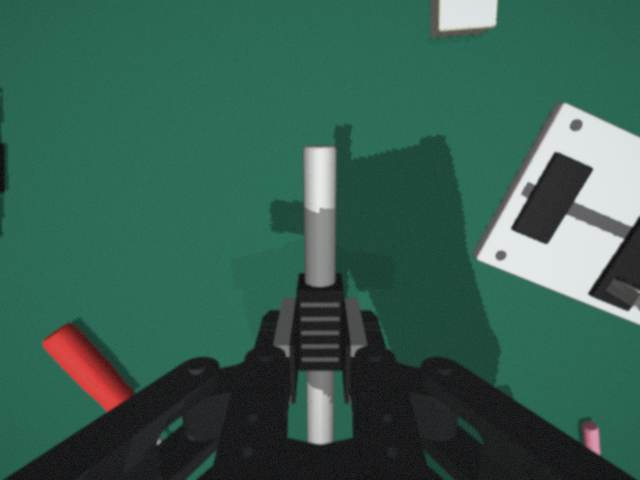

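```bash
for i in 1; do python3 -m pendant '[[0.9,0,-0.1,0],[0.9,0,-0.1,0],[0.9,0,-0.1,0]]'|sed -n 2p; done
python3 - <<'E'
from h import *
plan([.5483,-.1542,.14],-100.4)
E
```

```text
position: [0.5307, 0.0109, 0.1386]
pos [0.5307 0.0109 0.1386] jaw -78.65 shift [ 1.1024 -0.0061 -0.102 ] turn 0.2417 F [-0.2  0.2 -1.8] grip 0.188 t 22.0
```

```bash
python3 -m pendant '[[0.9,0,-0.1,0.242],[0.9,0,-0.1,0.242],[0.9,0,-0.1,0.242],[0.9,0,-0.1,0.242],[0.9,0,-0.1,0.242]]'
python3 - <<'E'
from h import *
plan([.5483,-.1542,.10],-100.4)
E
```

```text
clock: 22.62
position: [0.5449, -0.115, 0.1399]
eef_rot: [0.456, -0.456, 0.542, -0.54]
contact_force: [0.1, 0.3, -2.1]
grip_width: 0.187
pos [ 0.5449 -0.115   0.1399] jaw -99.73 shift [0.2541 0.2651 0.0671] turn 0.0074 F [ 0.1  0.3 -2.1] grip 0.187 t 22.62
```

```bash
python3 -m pendant '[[0.235,0,0.06,0.003],[0.235,0.26,0.06,0.003],[0.235,0.26,0.06,0.003],[0.235,0.26,0.06,0.003],[0.235,0.26,0.06,0.003]]'
python3 - <<'E'
from h import *
plan([.5483,-.1542,.037],-100.4)
snap("wrist","w16.png")
E
```

```text
clock: 23.25
position: [0.549, -0.1533, 0.1028]
eef_rot: [-0.454, 0.453, -0.542, 0.543]
contact_force: [-0.1, -0.1, -1.1]
grip_width: 0.192
pos [ 0.549  -0.1533  0.1028] jaw -100.13 shift [ 0.007   0.4388 -0.0047] turn 0.003 F [-0.1 -0.1 -1.1] grip 0.192 t 23.25
```

View pics/w16.png

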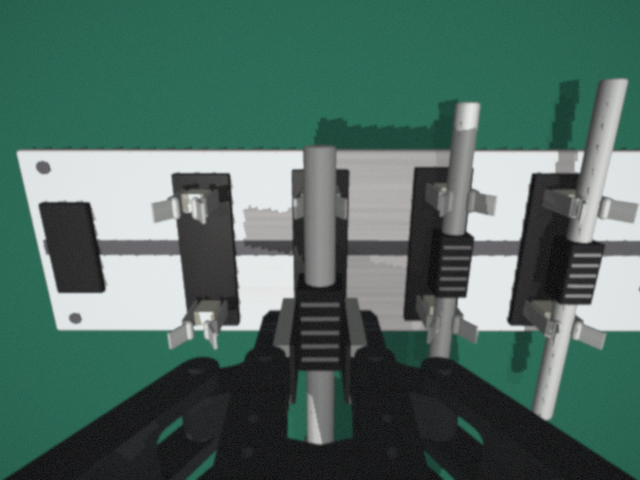

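```bash
python3 -m pendant '[[0.004,0.1,0,0.002],[0.004,0.2,0,0.002],[0.004,0.27,0,0.002],[0.004,0.27,0,0.002]]'
python3 - <<'E'
from h import *
plan([.5483,-.1542,.037],-100.4)
E
```

```text
clock: 23.8
position: [0.5469, -0.1546, 0.0596]
eef_rot: [0.452, -0.453, 0.544, -0.543]
contact_force: [1.0, 0.9, -0.9]
grip_width: 0.185
pos [ 0.5469 -0.1546  0.0596] jaw -100.41 shift [-0.0041  0.1509  0.0092] turn -0.0001 F [ 1.   0.9 -0.9] grip 0.185 t 23.8
```

```bash
python3 -m pendant '[[-0.003,0.05,0.01,0],[-0.003,0.1,0.01,0],[-0.003,0.14,0.01,0],[-0.003,0.165,0.01,0],[-0.003,0.165,0.01,0]]'; python3 -m pendant '[[0,0.005,0,0],[0,0.005,0,0]]'
```

```text
clock: 24.42
position: [0.5499, -0.1542, 0.0391]
eef_rot: [-0.453, 0.452, -0.543, 0.543]
contact_force: [-5.7, 3.6, 25.3]
grip_width: 0.189
clock: 24.68
position: [0.5499, -0.1542, 0.039]
eef_rot: [-0.453, 0.452, -0.543, 0.544]
contact_force: [-7.2, 3.8, 31.1]
grip_width: 0.189
```

```bash
python3 -m pendant '[[0,-0.01,0,0],[0,-0.01,0,0],[0,-0.01,0,0]]' 45; python3 -m pendant '[[0,-0.2,0,0],[0,-0.6,0,0],[0,-0.9,0,0],[0,-0.9,0,0],[0,-0.9,0,0]]'
python3 - <<'E'
from h import *
snap("wrist","w17.png")
plan([.517,.395,.15],-91)
E
```

```text
clock: 25.05
position: [0.5491, -0.1548, 0.0366]
eef_rot: [0.452, -0.453, 0.543, -0.543]
contact_force: [-0.8, 0.2, -1.1]
grip_width: 0.449
clock: 25.68
position: [0.5487, -0.1545, 0.1713]
eef_rot: [0.452, -0.453, 0.544, -0.543]
contact_force: [-0.1, 0.8, -0.0]
grip_width: 0.452
pos [ 0.5484 -0.1545  0.1707] jaw -100.41 shift [-3.565   0.1403 -0.8669] turn -0.1045 F [ 0.1  0.5 -0.3] grip 0.45 t 25.73
```

View pics/w17.png

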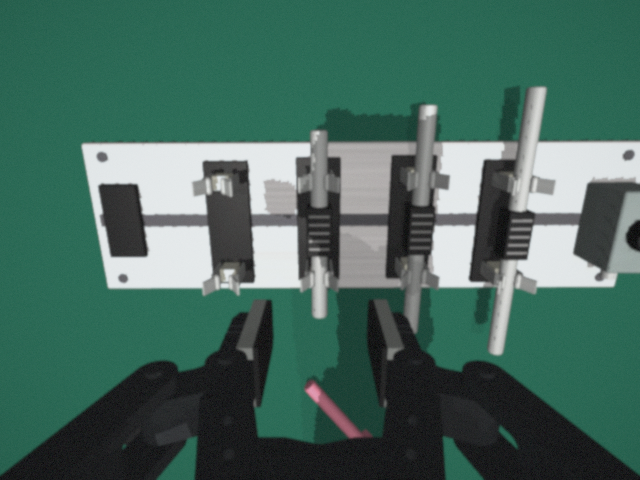

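```bash
for i in 1 2 3; do python3 -m pendant '[[-0.9,0,-0.22,0],[-0.9,0,-0.22,0],[-0.9,0,-0.22,0]]'|sed -n 2p; done
python3 - <<'E'
from h import *
plan([.517,.395,.15],-91)
E
```

```text
position: [0.5398, -0.0102, 0.1703]
position: [0.5318, 0.1278, 0.1706]
position: [0.5238, 0.266, 0.1707]
pos [0.5238 0.266  0.1707] jaw -100.07 shift [-0.8388  0.1394 -0.1947] turn -0.1008 F [-0.5 -0.6  0.5] grip 0.45 t 26.85
```

```bash
python3 -m pendant '[[-0.84,0.14,-0.195,-0.103],[-0.84,0.14,-0.195,-0.103],[-0.84,0.14,-0.195,-0.103],[-0.84,0.14,-0.195,-0.103],[-0.84,0.14,-0.195,-0.103],[-0.84,0.14,-0.195,-0.103]]'
python3 - <<'E'
from h import *
plan([.517,.395,.006],-91)
snap("wrist","w18.png")
E
```

```text
clock: 27.6
position: [0.5202, 0.3887, 0.1513]
eef_rot: [-0.494, 0.494, -0.505, 0.506]
contact_force: [-0.2, -0.0, 0.6]
grip_width: 0.445
pos [0.5202 0.3887 0.1513] jaw -91.3 shift [-0.0423  0.9688 -0.0232] turn -0.0033 F [-0.2 -0.   0.6] grip 0.445 t 27.6
```

View pics/w18.png

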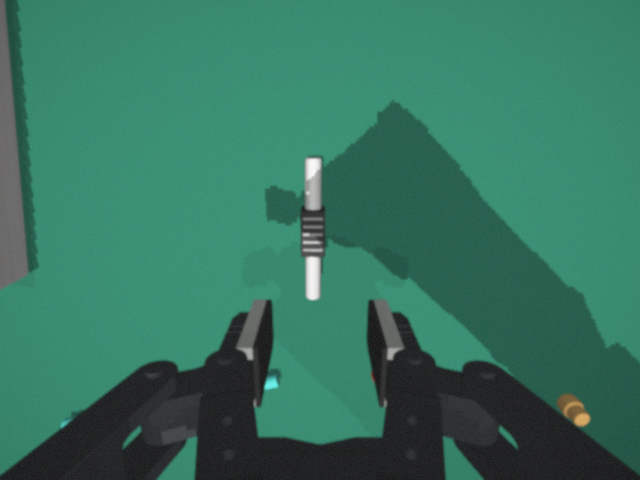

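```bash
python3 -m pendant '[[-0.034,0.6,-0.02,0],[-0.034,0.6,-0.02,0],[-0.034,0.6,-0.02,0],[-0.034,0.97,-0.02,0],[-0.034,0.97,-0.02,0],[-0.034,0.97,-0.02,0]]'
python3 -m pendant '[[0,0,0,0],[0,0,0,0],[0,0,0,0],[0,0,0,0]]' 0
python3 -m pendant '[[0,-0.4,0,0],[0,-0.9,0,0],[0,-0.9,0,0],[0,-0.9,0,0]]'
python3 - <<'E'
from h import *
snap("wrist","w19.png")
plan([.559,-.0846,.15],-100.4)
E
```

```text
clock: 28.4
position: [0.5178, 0.3967, 0.0079]
eef_rot: [-0.496, 0.494, -0.505, 0.505]
contact_force: [-0.5, -0.7, 0.9]
grip_width: 0.446
clock: 28.9
position: [0.5181, 0.397, 0.0087]
eef_rot: [-0.497, 0.493, -0.505, 0.505]
contact_force: [-0.6, -0.7, 7.0]
grip_width: 0.188
clock: 29.4
position: [0.5169, 0.3965, 0.1426]
eef_rot: [-0.496, 0.494, -0.505, 0.505]
contact_force: [0.1, -0.5, -1.4]
grip_width: 0.188
pos [0.516  0.3957 0.1408] jaw -91.14 shift [ 3.1957 -0.0612  0.3502] turn 0.1029 F [-0.1  1.  -1.4] grip 0.19 t 29.45
```

View pics/w19.png

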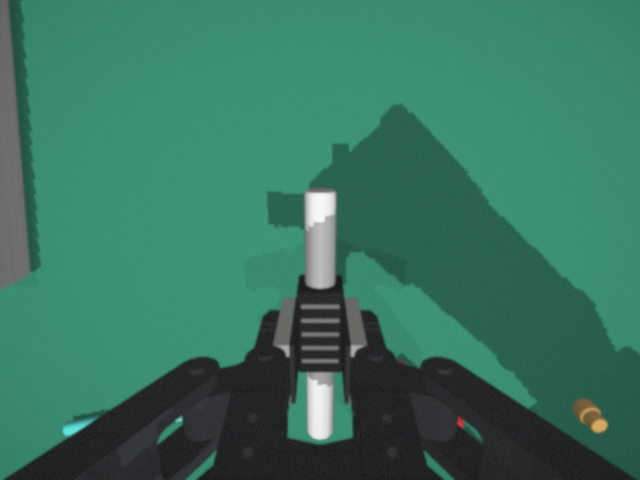

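```bash
for i in 1 2 3; do python3 -m pendant '[[0.9,-0.01,0.1,0],[0.9,-0.01,0.1,0],[0.9,-0.01,0.1,0]]'|sed -n 2p; done
python3 - <<'E'
from h import *
plan([.559,-.0846,.15],-100.4)
E
```

```text
position: [0.5283, 0.2532, 0.1401]
position: [0.5403, 0.1193, 0.142]
position: [0.5527, -0.0148, 0.1438]
pos [ 0.5527 -0.0148  0.1438] jaw -91.53 shift [ 0.4639 -0.0402  0.0543] turn 0.0986 F [ 0.1  0.1 -1.6] grip 0.186 t 30.57
```

```bash
python3 -m pendant '[[0.4,0,0.05,0.1],[0.4,0.27,0.05,0.1],[0.4,0.27,0.05,0.1],[0.4,0.27,0.05,0.1],[0.4,0.27,0.05,0.1]]'
python3 - <<'E'
from h import *
plan([.559,-.0846,.037],-100.4)
snap("wrist","w20.png")
E
```

```text
clock: 31.2
position: [0.5605, -0.0685, 0.1056]
eef_rot: [-0.455, 0.454, -0.541, 0.542]
contact_force: [-0.2, 0.5, -1.5]
grip_width: 0.182
pos [ 0.5605 -0.0685  0.1056] jaw -100.01 shift [0.108  0.4576 0.0079] turn 0.0044 F [-0.2  0.5 -1.5] grip 0.182 t 31.2
```

View pics/w20.png

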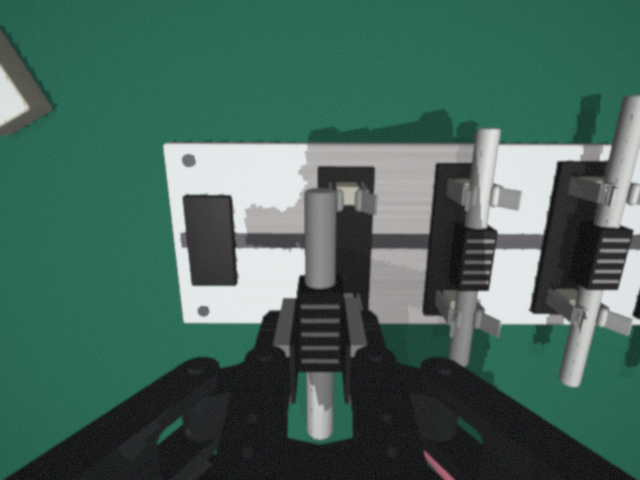

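```bash
python3 -m pendant '[[0.106,0,0,0.003],[0.106,0,0,0.003],[0.106,0.15,0,0.003],[0.106,0.28,0,0.003],[0.106,0.28,0,0.003]]'
python3 - <<'E'
from h import *
plan([.559,-.0846,.037],-100.4)
snap("wrist","w21.png")
E
```

```text
clock: 31.88
position: [0.5556, -0.0857, 0.0616]
eef_rot: [0.452, -0.453, 0.544, -0.543]
contact_force: [0.1, 1.0, -0.2]
grip_width: 0.184
pos [ 0.5556 -0.0857  0.0616] jaw -100.43 shift [-0.0116  0.1636  0.0213] turn -0.0004 F [ 0.1  1.  -0.2] grip 0.184 t 31.88
```

View pics/w21.png

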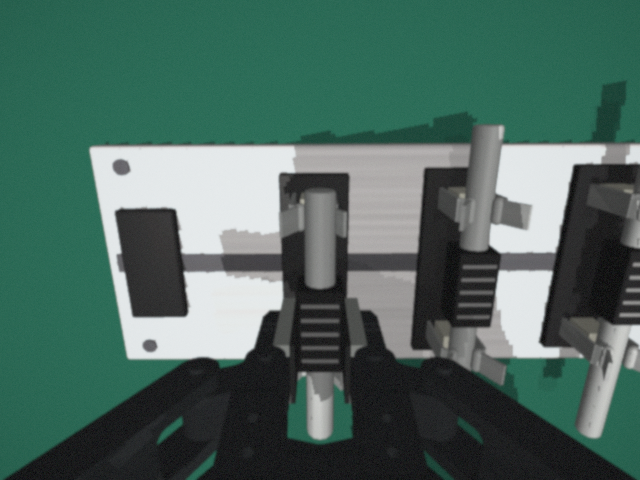

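```bash
python3 -m pendant '[[-0.014,0,0.02,0],[-0.014,0.05,0.02,0],[-0.014,0.1,0.02,0],[-0.014,0.14,0.02,0],[-0.014,0.17,0.02,0],[-0.014,0.18,0.02,0],[-0.014,0.18,0.02,0]]'
python3 - <<'E'
from h import *
plan([.559,-.0846,.037],-100.4)
snap("wrist","w22.png")
E
```

```text
clock: 32.8
position: [0.56, -0.084, 0.0391]
eef_rot: [-0.453, 0.453, -0.543, 0.543]
contact_force: [-7.9, 2.6, 35.1]
grip_width: 0.19
pos [ 0.56   -0.084   0.0391] jaw -100.4 shift [ 0.0055  0.0139 -0.0059] turn -0.0001 F [-7.9  2.6 35.1] grip 0.19 t 32.8
```

View pics/w22.png

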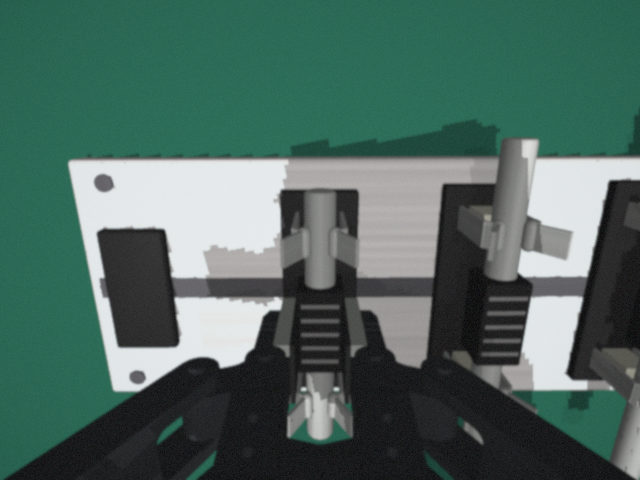

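Seated between both jaw pairs, with the force up and z at the home value. Releasing and checking.

```bash
python3 -m pendant '[[0,-0.01,0,0],[0,-0.01,0,0],[0,-0.01,0,0]]' 45; python3 -m pendant '[[0,-0.2,0,0],[0,-0.6,0,0],[0,-0.95,0,0],[0,-0.95,0,0],[0,-0.95,0,0]]' >/dev/null;  python3 -m pendant '[[0.8,-0.5,0,0],[0.8,-0.5,0,0],[0.8,-0.5,0,0],[0.8,-0.5,0,0],[0.8,-0.5,0,0]]'
python3 - <<'E'
from h import *
snap("wrist","w23.png"); im,_,_=snap("scene"); cv2.imwrite("pics/s23.png",cv2.resize(im[230:420,170:400],None,fx=3.4,fy=3.4,interpolation=cv2.INTER_CUBIC)[:600])
E
```

```text
clock: 33.22
position: [0.5597, -0.0841, 0.0364]
eef_rot: [0.452, -0.453, 0.544, -0.543]
contact_force: [0.3, -0.0, 0.4]
grip_width: 0.45
clock: 34.48
position: [0.5381, -0.1996, 0.2527]
eef_rot: [0.453, -0.454, 0.544, -0.541]
contact_force: [-0.3, -0.2, -0.4]
grip_width: 0.45
```

View pics/w23.png

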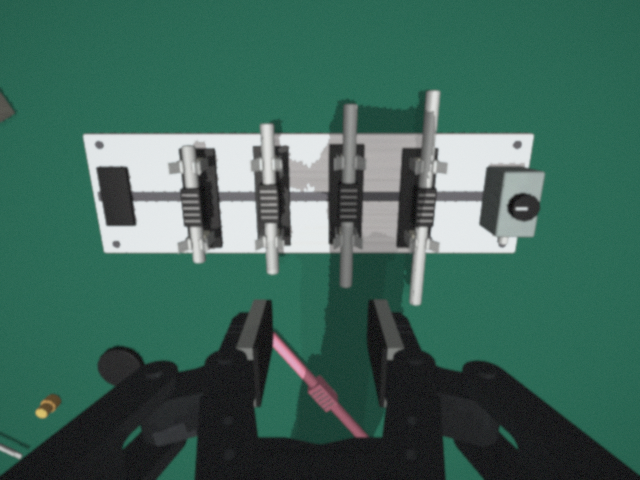

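View pics/s23.png

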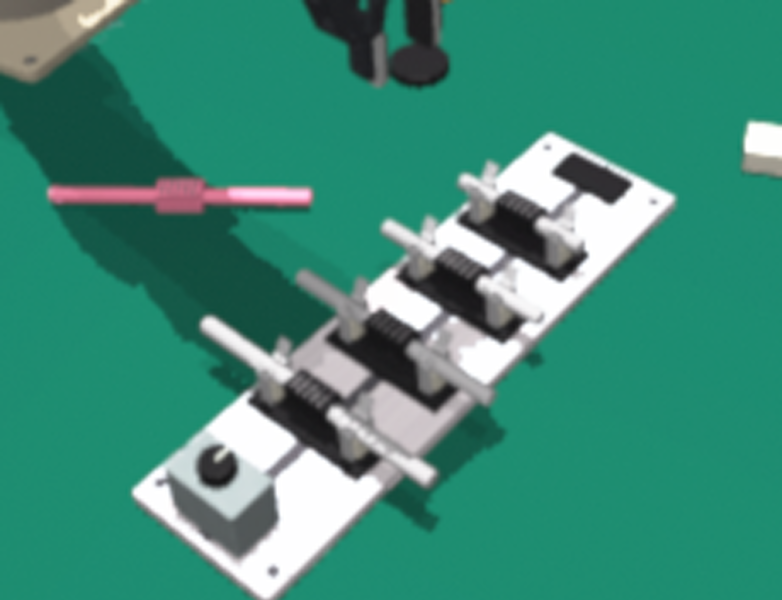

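Run:
```python
from h import *
w=cam("wrist",monitor.observe()); s=cam("scene")
P=lambda c:c[0]@np.c_[c[1].T,-c[1].T@c[2]]
D={200:[(433,92),(416,304),(432,477),(207,323)],170:[(350,104),(346,286),(490,396),(302,275)],140:[(267,125),(273,273),(539,313),(388,227)],110:[(188,147),(200,262),(578,243),(465,182)]}
C={200:(.5212,-.2941),170:(.537,-.2252),140:(.5483,-.1542),110:(.559,-.0846)}
for k,(a,b,c,d) in D.items():
    X=[]
    for u,v in((a,c),(b,d)):
        v=(170+v[0]/3.4,230+v[1]/3.4)
        h=cv2.triangulatePoints(P(w),P(s),np.array(u,float),np.array(v,float)).ravel(); X.append(h[:3]/h[3])
    m=[ray(w,x,.040) for x in(a,b)]; mm=np.mean(m,0)[:2]; t=m[0]-m[1]
    print(k,"z",X[0][2].round(3),X[1][2].round(3),"len",np.linalg.norm(t).round(4),"mid err mm",((mm-C[k])*1e3).round(1),"ang",np.degrees(np.arctan2(t[1],t[0])).round(1))
```

```text
200 z 0.041 0.041 len 0.201 mid err mm [-2.3 -0.8] ang -10.0
170 z 0.041 0.04 len 0.1714 mid err mm [-0.4 -0.7] ang -10.2
140 z 0.043 0.038 len 0.1401 mid err mm [-0.5 -0.1] ang -10.2
110 z 0.041 0.033 len 0.1097 mid err mm [-2.1  1. ] ang -10.1
```

The 110's near end triangulates low (0.033 m), which can't be real because the saddle is under it. I'm checking that reading with a closer view.

Run:
```python
from h import *
im,s,st=snap("scene"); x0,y0=295,270
z=cv2.resize(im[y0:y0+60,x0:x0+80],None,fx=10,fy=10,interpolation=cv2.INTER_CUBIC)
# expected axis ends for home pose
for c0,L in (((.557,-.0837),.110),((.548,-.1543),.140)):
    d=np.array([np.cos(np.radians(-10.2)),np.sin(np.radians(-10.2))])*L/2
    for sg in(1,-1):
        u=proj(s,[*(np.array(c0)+sg*d),.040]); print(u.round(1)); cv2.circle(z,tuple(int(v) for v in (u-[x0,y0])*10+5),5,(0,0,255),2)
cv2.imwrite("pics/s24.png",z)
```

```text
[340.6 301.7]
[305.3 282.3]
[328.7 322.9]
[283. 296.]
```

View pics/s24.png

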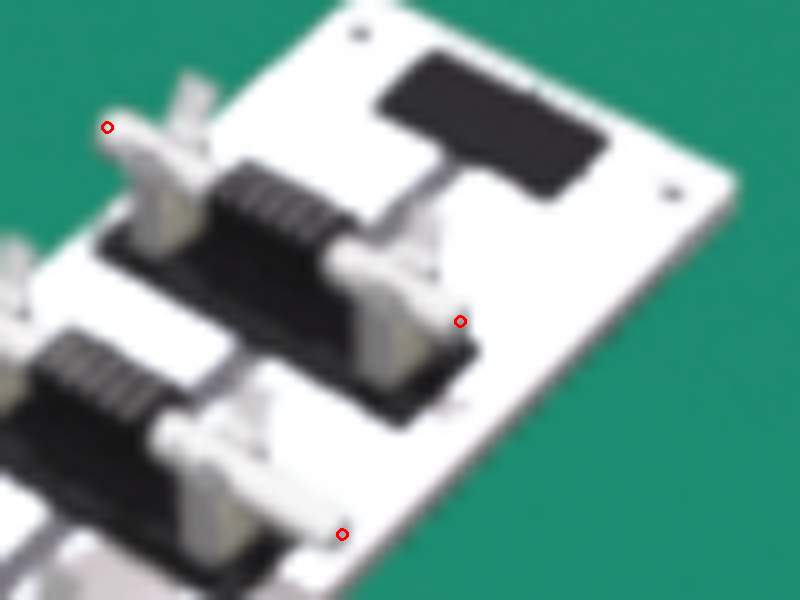

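The projected home ends fall on the visible ends of both rods, within about a pixel. The low reading came from the pixels I had picked. All four are seated and level, and the arm is clear.

```bash
python3 -c "
from plant import ticket; print(ticket.hand_in())"
```

```text
the job is handed in; nothing more can be done
None
```

All four rods are in the rail clips in order of length, with the 200 mm rod next to the control box, then 170, 140 and 110. I handed the job in about 35 s into the 109 s allowed; no verdict was reported.

**Seating:** each rod was pressed down with 24 to 37 N of wrist force, and the tool height at the bottom matched the home height to within about 0.5 mm. The rods were then released, and the gripper ended about 20 cm above the rail, clear of everything. I never touched the pink or turquoise look-alikes.

**Final camera check:**
- **Position and angle:** rod middles were within about 2.5 mm of the clip centres I measured. Angles were −10.0° to −10.2°, against about −10.2° for the clips.
- **Height:** most rod ends measured 0.040 to 0.043 m above the mat, against 0.040 m expected when seated.

**Readings that disagreed:** the near ends of two rods first read low, at 0.033 m for the 110 and 0.038 m for the 140. An enlarged scene view suggests I picked the pixels badly. The expected seated ends of the 110 fell on its visible ends to about a pixel, as did the far end of the 140. The 140's near end was outside that view, so I did not recheck it.

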